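# Shut the moka pot's lid and switch on the hot plate

### The arm

A 7-joint arm with a two-finger parallel gripper is mounted at the origin on a cart in front of the work surface, level with it; the furniture and walls round the work are solid. World frame = base frame: x ahead of the robot, y to its left, z up, the work surface at z = 0. Lengths are in mm, angles in rad, forces in N, time in s.
With the tool pointing down it reaches from about 350 to 900 mm from the base axis. Payload 19.9 kg.
Tool frame: the origin (TCP) lies midway between the tips of the shut fingers; the grasp point (between the pads) lies 19 mm behind it; z points along the fingers, y is the line along which they close (so a half turn about z gives the same grasp; the last joint's range is limited). The gripper opens to 85 mm and grips with 20 to 120 N. Pads are 22 mm wide; open, the fingers measure 114 mm over their backs; the gripper's body (76 mm by 85 mm) begins 54 mm behind the grasp point. The pads swing forward as they close: fully open they stand 13 mm farther back than shut.
Start: joints at [1.073, 0.417, -0.01, 1.614, 0.005, 1.111, -0.053], TCP at [275.105, -561.176, 231.26] pointing down, gripper open.
Joint ranges: [-2.81, 2.81], [-0.39, 2.02], [-1.27, 1.25], [0.06, 2.57], [-1.19, 4.33], [0.19, 2], [-2.82, 2.82]. Speed limits (rad/s): [1.89, 1.89, 2.39, 2.39, 3.01, 3.01, 3.01].

### API

Orientations are given as a unit quaternion [x, y, z, w].
In Python, from workcell import ctrl gives the robot as it stands.
- The arm moves only by the tool move_arm, never from a script. Its argument "commands" is a list of rows, each a list of 7 numbers: the turn, a rotation vector about the tool's x, y, z in rad, then the shift along the tool's x, y, z in mm, then the finger opening in mm, from 0 to 85.4. A call has 1 to 5 rows; each row shifts and turns the commanded pose from where the row before left it, along the tool's axes as they then stand; what a row does not reach is not made up. A row lasts 1/8 s, in which the tool goes at most 62.5 mm and 10.7 degrees, less where a joint would pass 70% of its speed; a pose out of reach is approached as far as the arm can. A call is refused whole if a number of a shift passes 62.5 or a number of a turn 0.188, either way. A call with a gripper value outside its range is refused whole. The fingers move at their own pace and stop on an object; "squeeze" is the grip in N (left out, the last holds). Time passes only in rows, so rows that do not move let the fingers close. It gives the time, the measured TCP pose, the force, the opening and the grip force at its end, in the units of the state.
- ctrl.state(): the state, without advancing time (a new reading comes with each control period).
- ctrl.camera(name): name is "side" or "top"; returns a dict with "frame" (384x512x3 uint8, blue, green, red), "fovy" (degrees; the focal length in pixels is half the picture's height over the tangent of half this angle, whatever the lens; pixels are square), "cx", "cy" (the principal point, pixels), "pose" (4x4, takes a point from camera to world coordinates). Camera axes: x right, y up, looking along -z (the intrinsics and any distortion apply to the point x, -y, -z); pixel columns grow to the right and rows downward; lengths in mm; the calibration is good to about 2 mm. A picture is of the moment at which its call begins. There is no depth.
- ctrl.finish_job(): hands the job in; it is judged then, once.
The state is a dict: "time_s": time; "qpos": joint angles; "joint_vel": joint speeds; "tau": joint torques, N m; "ee_pos": TCP position; "orientation": TCP orientation; "force": force on the tool from outside, world axes, zero at the start; "torque": the same for the moment, N m; "grip_width": opening from 0.0 (shut) to 1.0 (fully open); "gripper_force": force on a finger pad.
Only numpy, scipy, OpenCV 4.12 (cv2) and the standard library are available. Lean on these libraries where they do the work, as an engineer would, in place of code of your own. Each camera call takes 0.05 s, during which the arm holds its last target. There are 200 camera calls.

### The job

The moka pot is filled and stands on the hot plate, but its lid is still up. So that the coffee does not spatter, shut the lid gently with your fingertips until it lies closed all the way; only then press the on/off key (the large round one at the right-hand end of the row) fully down and let it come up again. Grasp and lift nothing: the pot stays where it stands, and the other keys and the things round about are left alone.

Things in the scene. Friction and masses are not known exactly. Their poses are not given: they have to be found in the camera images.
- moka: Loose aluminium moka coffee pot, about 0.45 kg, 98 mm wide, standing on the round cast plate. Origin: on its underside, 18 mm from the pot's axis (axis at local y = +0.018). Local z is up; the black handle points to local -y (out to y = -0.077, 66 to 143 mm above the underside), the spout to +y. Shut lid 158 mm, its knob 174 mm above the underside.
- moka_lid (a joint): Hinge of the 40 g lid: 0 = shut, 1.745 rad = fully open; starts at 1.15 to 1.7, standing up, its outer face and knob to the handle side: push it over from there, above the handle. The hinge pin is tight (0.03 N m): the lid stays wherever it is left and does not fall, so it must be pushed all the way down; 0.3 to 1 N at its edge is enough.
- lid_hinge (a point): Middle of the lid's hinge axis, on the handle side of the pot (pot's local y = -0.029, z = 0.147); the axis runs along the pot's local x. The lid is a disc 97 mm across that begins at the axis; its outer face lies 11 mm off the axis.
- lid_knob (a point): Top of the black knob (16 mm wide) in the middle of the lid's outer face; it stands 16 mm out of that face, 39 to 55 mm from the hinge axis. Moves with the lid.
- lid_edge (a point): Point on the lid's outer face at the edge farthest from the hinge, 95 mm from the hinge axis; moves with the lid (shut: pot's local y = +0.066, z = 0.158).
- hotplate: Electric hot plate, fixed, white housing 282 mm deep (local x, away from the user), 240 mm wide (local y, positive to the left), 60 mm high. Origin: middle of its underside. Cast plate 172 mm across, top at 70 mm, centred at local x = +0.045, y = 0. Along the front edge (towards the robot) a flat key panel, top at 60 mm, with four grey keys in a row at local x = -0.112, 8 mm proud.
- power_key_top (a point): Centre of the top face of the on/off key: large and round, 28 mm across, at the right-hand end of the row (hot plate's local x = -0.112, y = -0.080, z = 0.068). Pressed straight down.
- power_key (a joint): Spring travel of the on/off key. Joint value 0 = up, 0.005 m = fully down. The spring needs 2.5 N to start and 5 N fully down, then comes a hard stop; the key comes up by itself.
- lower_key (a joint): Travel of the small square key (18 mm) at local y = -0.024, the next one to the left of the on/off key. Joint value 0 = up, 0.005 m = fully down. Leave it alone.
- raise_key (a joint): Travel of the small square key (18 mm) at local y = +0.016. Joint value 0 = up, 0.005 m = fully down. Leave it alone.
- timer_key (a joint): Travel of the oblong key (30 by 14 mm) at the left-hand end, local y = +0.076. Joint value 0 = up, 0.005 m = fully down. Leave it alone.
- cup: Loose two-tone mug, dark above and pale below, 84 mm wide (115 with handle), 91 mm tall, to leave alone. Origin: underside.
- mug: Loose cream mug, 84 mm wide (122 with handle), 106 mm tall, to leave alone. Origin: underside.
- glass: Loose plain drinking glass, 81 mm wide, 93 mm tall, to leave alone. Origin: underside.
- spoon: Loose teaspoon lying in front of the hot plate, 132 mm long (local x), 9 mm high, to leave alone. Origin: its middle, underside.

How it is judged:
By the outcome, as a careful person would: the job done as asked, in the order asked, and still so for the second after the job is handed in, with the robot touching nothing.
It also fails if it takes over 42 s, if anything falls off the work surface, if the arm or the gripper's body presses on something with over 40 N, if the wrist force passes 120 N, or if a joint passes its speed limit or range.

## Working session

There is one attempt and no reset: what is moved stays moved. The work goes in short steps, Python scripts to look and compute and a tool call to move; the robot and the scene stay as the last step left them, time stands still between calls to the robot, and variables do not carry over. Pictures are saved under pics/ and viewed, at most 10 in all, crops included, and the job is handed in when it is done.

Besides the shell and the picture viewer there is one more tool, called as a command line: name --pt "numbers of a row" for each row, then --argument value for the rest. move_arm: Moves the arm, as the interface text tells. Its arguments: {"type":"object","properties":{"commands":{"type":"array","items":{"type":"array","items":{"type":"number"}}},"squeeze":{"type":"number"}},"required":["commands"]}

```bash
mkdir -p pics
cat > h.py <<'E'
import numpy as np, cv2
from workcell import ctrl
from scipy.spatial.transform import Rotation as R
def cam(n):
    c=ctrl.camera(n); f=c['frame'].shape[0]/2/np.tan(np.radians(c['fovy'])/2)
    return c,f
def ray(c,f,u,v):
    K=np.array([[f,0,c['cx']],[0,f,c['cy']],[0,0,1]])
    d=c.get('dist',c.get('distortion'))
    p=np.array([[[u,v]]],float)
    if d is not None: p=cv2.undistortPoints(p,K,np.array(d,float),P=K)
    x,y=p[0,0]
    P=np.array(c['pose']); r=P[:3,:3]@np.array([(x-c['cx'])/f,-(y-c['cy'])/f,-1]); return P[:3,3],r
def plane(c,f,u,v,z):
    o,r=ray(c,f,u,v); return o+r*(z-o[2])/r[2]
def proj(c,f,p):
    P=np.array(c['pose']); q=P[:3,:3].T@(np.array(p)-P[:3,3]); return c['cx']+f*q[0]/-q[2], c['cy']-f*q[1]/-q[2]
def two(a,b):
    (o1,r1),(o2,r2)=a,b; s=np.linalg.lstsq(np.c_[r1,-r2],o2-o1,rcond=None)[0]
    p,q=o1+r1*s[0],o2+r2*s[1]; return (p+q)/2,np.linalg.norm(p-q)
E
python3 - <<'E'
from h import *
for n in('top','side'):
    c,f=cam(n); cv2.imwrite(f'pics/{n}0.png',c['frame']); print(n,f,{k:v for k,v in c.items() if k!='frame'})
s=ctrl.state(); print(s)
E
```

```text
top 362.8907001083264 {'fovy': 55.765284506435904, 'cx': 260.5320616170625, 'cy': 190.44573523128085, 'pose': array([[-6.03310116e-04,  9.90491970e-01, -1.37569229e-01,
         3.11614808e+02],
       [-9.99723076e-01, -3.83367140e-03, -2.32179661e-02,
        -6.54039609e+01],
       [-2.35246042e-02,  1.37517125e-01,  9.90219992e-01,
         1.09136358e+03],
       [ 0.00000000e+00,  0.00000000e+00,  0.00000000e+00,
         1.00000000e+00]])}
side 464.5879944376318 {'fovy': 44.90762028808206, 'cx': 253.98526148403457, 'cy': 186.61013114912834, 'pose': array([[-8.07114658e-01,  3.48874269e-01, -4.76290535e-01,
        -1.55696341e+01],
       [-5.90391770e-01, -4.79486919e-01,  6.49253304e-01,
         6.04879598e+02],
       [-1.86730952e-03,  8.05219870e-01,  5.92973417e-01,
         7.44442664e+02],
       [ 0.00000000e+00,  0.00000000e+00,  0.00000000e+00,
         1.00000000e+00]])}
{'time_s': 0.1, 'qpos': array([ 1.07347806,  0.41792238, -0.01030668,  1.61410327,  0.00470941,
        1.1107163 , -0.05300922]), 'joint_vel': array([ 0.00146027, -0.0020116 , -0.00069042, -0.00067813,  0.00182935,
        0.00045774,  0.00055954]), 'tau': array([ 1.82553398e-03, -8.65828586e+01,  6.79778382e-01, -4.35637057e+01,
        1.91296684e-02,  4.98014051e-03, -7.03567935e-05]), 'ee_pos': array([ 274.97643389, -560.91047238,  230.72226394]), 'orientation': array([ 9.74140074e-01,  2.25944238e-01, -1.72469338e-04, -5.35812850e-04]), 'force': array([ 0.10194706,  0.103308  , -1.3135821 ]), 'torque': array([-0.04325585, -0.01057852, -0.03443253]), 'gripper_force': 0.0, 'grip_width': 0.999025996718893}
```

View pics/top0.png

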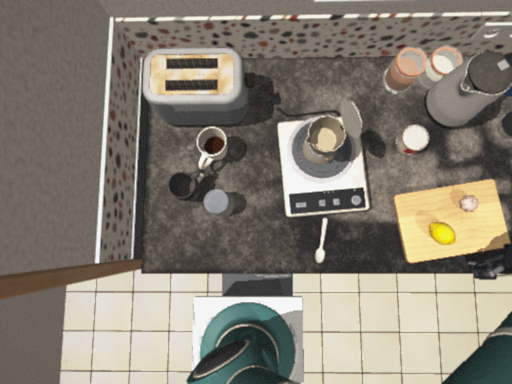

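View pics/side0.png

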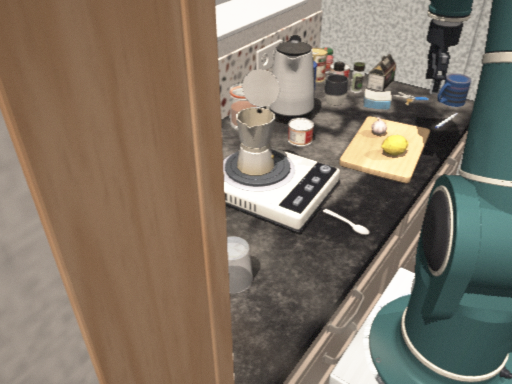

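Top view: the hot plate spans about (280–368, 115–215), with the pot at (322,140), the lid standing up at (350,118) and the power key at (355,200). The handle points to the far right. In the side view the pot is at (255,140) and the lid at (263,88). I'll zoom in next.

Run:
```python
import cv2
a=cv2.imread('pics/top0.png')[85:225,265:435]; b=cv2.imread('pics/side0.png')[60:235,215:385]
a=cv2.resize(a,None,fx=4,fy=4,interpolation=cv2.INTER_CUBIC); b=cv2.resize(b,None,fx=3.4,fy=3.4,interpolation=cv2.INTER_CUBIC)
cv2.imwrite('pics/tc.png',a); cv2.imwrite('pics/sc.png',b)
```

```text
(no output)
```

View pics/tc.png

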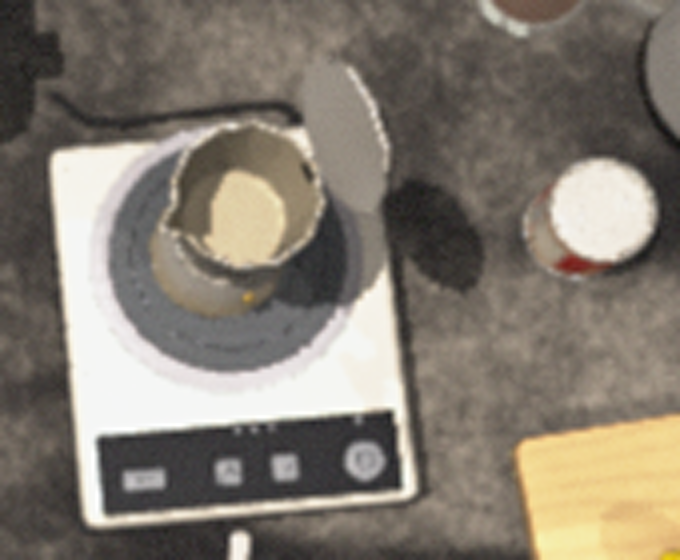

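View pics/sc.png

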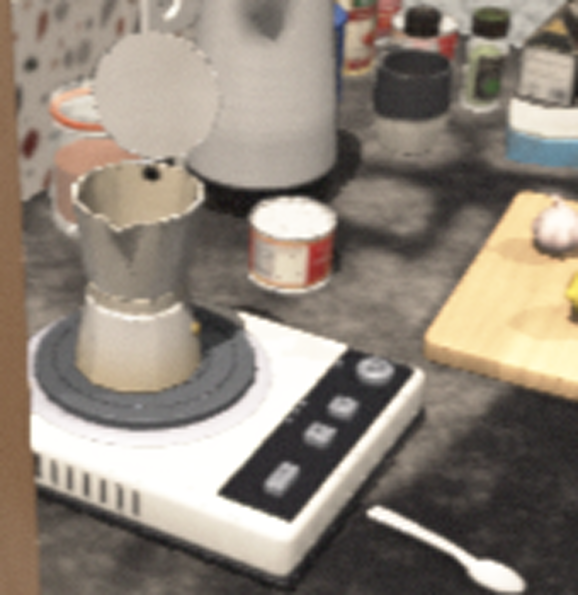

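Run:
```python
from h import *
T,ft=cam('top'); S,fs=cam('side')
t=lambda x,y:(265+(x+.5)/4-.5,85+(y+.5)/4-.5); s=lambda x,y:(215+(x+.5)/3.4-.5,60+(y+.5)/3.4-.5)
for n,a,b,z in [('key',(364,461),(376,368),68),('key_timer',(144,479),(282,477),68),('rim',(247,196),(138,198),217),('spout',(172,235),(121,234),217),('hinge',(311,170),(152,172),217),('lid c',(345,135),(157,95),None),('plate',(229,248),(147,368),70)]:
    A=ray(T,ft,*t(*a));B=ray(S,fs,*s(*b)); p,e=two(A,B)
    print(n,p.round(1),round(e,1), '' if z is None else (plane(T,ft,*t(*a),z).round(0),plane(S,fs,*s(*b),z).round(0)))
for n,q in [('FL',(88,525)),('FR',(415,495)),('BL',(52,150)),('BR',(388,140))]: print(n,plane(T,ft,*t(*q),60).round(1))
# lid extremes in top view
for q in [(300,120),(388,150),(330,58),(368,210),(350,65),(385,180)]: print(q,plane(T,ft,*t(*q),260).round(0))
```

```text
key [ 425.8 -309.4   69.1] 0.1 (array([ 426., -310.,   68.]), array([ 427., -311.,   68.]))
key_timer [ 413.8 -154.8   66.9] 0.1 (array([ 414., -155.,   68.]), array([ 413., -154.,   68.]))
rim [ 576.9 -209.1  210.1] 0.7 (array([ 575., -208.,  217.]), array([ 570., -199.,  217.]))
spout [ 554.  -161.   209.8] 4.5 (array([ 550., -161.,  217.]), array([ 549., -150.,  217.]))
hinge [ 593.7 -249.6  208.9] 0.6 (array([ 591., -248.,  217.]), array([ 585., -237.,  217.]))
lid c [ 596.3 -258.3  265.9] 0.0 
plate [ 581.3 -221.6   55.9] 5.7 (array([ 580., -218.,   70.]), array([ 566., -206.,   70.]))
FL [ 381.8 -115.2   60. ]
FR [ 402.5 -346.5   60. ]
BL [657.8 -91.7  60. ]
BR [ 663.3 -337.6   60. ]
(300, 120) [ 608. -234.  260.]
(388, 150) [ 589. -285.  260.]
(330, 58) [ 646. -252.  260.]
(368, 210) [ 553. -272.  260.]
(350, 65) [ 642. -264.  260.]
(385, 180) [ 571. -282.  260.]
```

Both views agree: the key is at (426,-310,69), the rim centre at (577,-209) and the hinge at about (595,-252,217). The handle direction is about (0.40,-0.92), which nearly matches the tool's y axis. The lid stands at about 1.6–1.7 rad. Next I go up and over to the handle side with the fingers shut.

move_arm --pt "0 0 0 0 0 -50 0" --pt "0 0 0 0 0 -50 0" --pt "0 0 0 40 -5 -10 0" --pt "0 0 0 50 -8 0 0" --pt "0 0 0 50 -8 0 0" --squeeze 20

```text
time_s: 0.82
ee_pos: [392.6, -479.7, 341.3]
orientation: [0.974, 0.226, 0.0, 0.0]
force: [0.4, -0.2, -0.1]
grip_width: 0.002
gripper_force: 0.0
```

move_arm --pt "0 0 0 50 -8 0 0" --pt "0 0 0 50 -8 0 0" --pt "0 0 0 50 -8 0 0" --pt "0 0 0 50 -8 0 0" --pt "0 0 0 0 0 0 0"

```text
time_s: 1.45
ee_pos: [560.1, -360.2, 340.4]
orientation: [0.973, 0.229, 0.0, -0.001]
force: [-0.1, -0.6, -0.5]
grip_width: 0.001
gripper_force: 0.0
```

move_arm --pt "0 0 0 40 -3 0 0" --pt "0 0 0 37 -4 0 0" --pt "0 0 0 0 0 0 0"

```text
time_s: 1.82
ee_pos: [624.7, -321.7, 340.4]
orientation: [0.974, 0.227, -0.0, -0.001]
force: [0.9, -0.7, -0.8]
grip_width: -0.003
gripper_force: 0.0
```

Run:
```python
from h import *
S,fs=cam('side');T,ft=cam('top')
b=cv2.resize(S['frame'][20:220,205:375],None,fx=2.4,fy=2.4,interpolation=cv2.INTER_CUBIC)
a=cv2.resize(T['frame'][60:260,255:425],None,fx=2.3,fy=2.4,interpolation=cv2.INTER_CUBIC)
cv2.imwrite('pics/a1.png',np.hstack([a,b]))
print(ctrl.state()['ee_pos'])
```

```text
[ 622.65320049 -324.37430737  340.9049963 ]
```

View pics/a1.png

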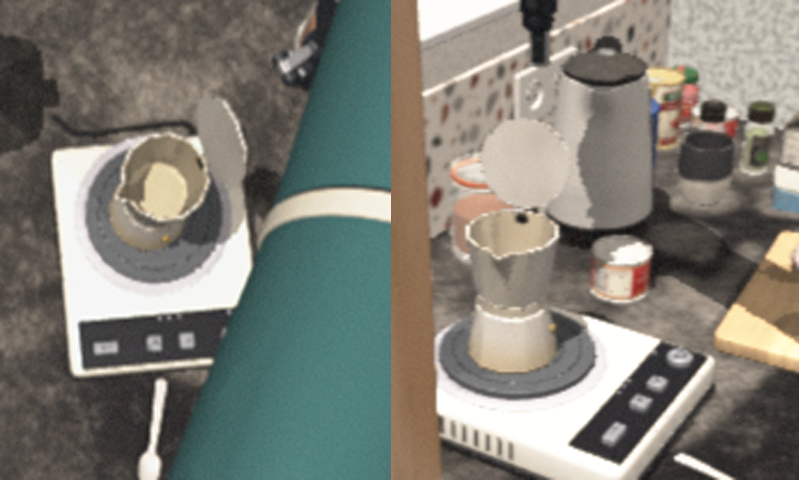

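The fingers are above and behind the lid, and the arm is clear. Next I lower to the push height and sweep toward the spout (tool -y).

move_arm --pt "0 0 0 0 0 25 0" --pt "0 0 0 0 0 23 0" --pt "0 0 0 0 0 0 0" --pt "0 0 0 0 -15 0 0" --pt "0 0 0 1 -15 0 0"

```text
time_s: 2.55
ee_pos: [610.5, -295.5, 294.5]
orientation: [0.974, 0.226, 0.001, 0.0]
force: [0.9, 1.3, 0.1]
grip_width: 0.002
gripper_force: 0.0
```

move_arm --pt "0 0 0 0 -8 0 0" --pt "0 0 0 1 -8 0 0" --pt "0 0 0 0 -8 0 0" --pt "0 0 0 1 -8 0 0" --pt "0 0 0 0 0 0 0"

```text
time_s: 3.18
ee_pos: [598.5, -266.1, 293.3]
orientation: [0.974, 0.226, -0.0, -0.0]
force: [0.3, -1.1, 0.0]
grip_width: 0.0
gripper_force: 0.0
```

move_arm --pt "0 0 0 0 -8 0 0" --pt "0 0 0 1 -8 0 0" --pt "0 0 0 0 -8 0 0" --pt "0 0 0 1 -6 0 0" --pt "0 0 0 0 0 0 0"

```text
time_s: 3.8
ee_pos: [587.1, -238.3, 293.4]
orientation: [0.974, 0.226, 0.0, -0.0]
force: [0.5, -0.5, -0.3]
grip_width: -0.004
gripper_force: 0.0
```

Run:
```python
from h import *
S,fs=cam('side')
b=cv2.resize(S['frame'][30:190,205:345],None,fx=3,fy=3,interpolation=cv2.INTER_CUBIC)
cv2.imwrite('pics/a2.png',b)
print(ctrl.state()['ee_pos'])
```

```text
[ 587.13344918 -238.79921452  293.37440353]
```

View pics/a2.png

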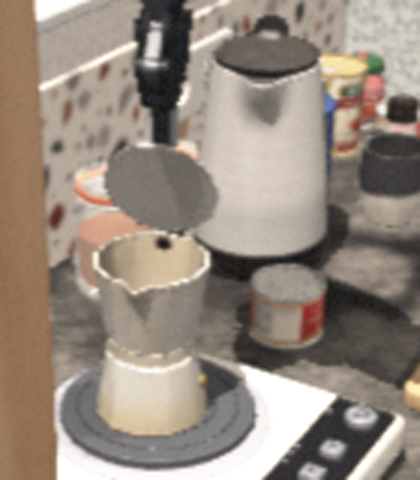

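The lid is following (it leans over at (160,185)) and the pot hasn't moved. I'll continue along the arc.

move_arm --pt "0 0 0 0 -7 1 0" --pt "0 0 0 1 -6 3 0" --pt "0 0 0 0 -7 5 0" --pt "0 0 0 1 -7 6 0" --pt "0 0 0 0 -6 6 0"

```text
time_s: 4.47
ee_pos: [574.2, -207.8, 271.8]
orientation: [0.974, 0.226, -0.0, -0.0]
force: [0.1, 0.5, 1.6]
grip_width: 0.003
gripper_force: 0.3
```

move_arm --pt "0 0 0 0 -5 7 0" --pt "0 0 0 1 -5 7 0" --pt "0 0 0 0 -4 7 0" --pt "0 0 0 0 -3 7 0" --pt "0 0 0 0 0 0 0"

```text
time_s: 5.1
ee_pos: [567.5, -192.5, 243.7]
orientation: [0.974, 0.226, -0.0, -0.0]
force: [-0.7, -0.8, 0.6]
grip_width: -0.001
gripper_force: 0.0
```

Run:
```python
from h import *
S,fs=cam('side')
b=cv2.resize(S['frame'][30:190,205:345],None,fx=3,fy=3,interpolation=cv2.INTER_CUBIC)
cv2.imwrite('pics/a3.png',b)
print(ctrl.state()['ee_pos'],ctrl.state()['force'])
```

```text
[ 567.70925506 -192.75395982  244.08213381] [-0.0944678  -0.41264598  0.64025203]
```

View pics/a3.png

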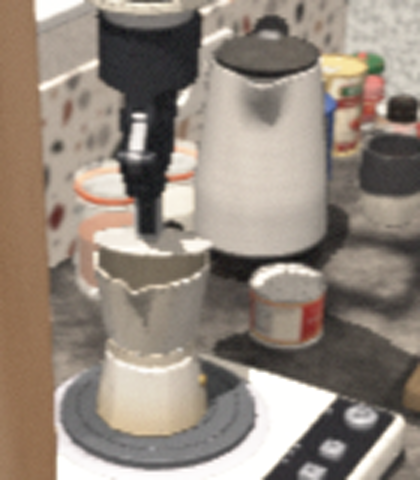

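The lid is nearly shut, with the fingers on its far part. I'll press straight down in small steps and watch the force.

move_arm --pt "0 0 0 0 -2 4 0" --pt "0 0 0 0 -1 4 0" --pt "0 0 0 0 0 3 0" --pt "0 0 0 0 0 0 0"

```text
time_s: 5.65
ee_pos: [566.4, -190.0, 233.0]
orientation: [0.974, 0.226, -0.0, -0.0]
force: [0.5, 0.7, 0.9]
grip_width: 0.0
gripper_force: 0.0
```

move_arm --pt "0 0 0 0 0 1.5 0" --pt "0 0 0 0 0 0 0"

```text
time_s: 5.9
ee_pos: [566.5, -190.1, 231.7]
orientation: [0.974, 0.226, -0.0, -0.0]
force: [-0.2, 0.8, 0.6]
grip_width: -0.005
gripper_force: 0.0
```

move_arm --pt "0 0 0 0 0 1.5 0" --pt "0 0 0 0 0 0 0"

```text
time_s: 6.15
ee_pos: [566.4, -190.0, 230.1]
orientation: [0.974, 0.226, -0.0, -0.0]
force: [-0.2, 0.3, -0.4]
grip_width: 0.0
gripper_force: 0.1
```

move_arm --pt "0 0 0 0 0 1 0" --pt "0 0 0 0 0 0 0"

```text
time_s: 6.4
ee_pos: [566.5, -189.9, 229.2]
orientation: [0.974, 0.226, -0.0, -0.0]
force: [-0.0, 1.4, 0.3]
grip_width: 0.004
gripper_force: 0.4
```

move_arm --pt "0 0 0 0 0 1 0" --pt "0 0 0 0 0 0 0"

```text
time_s: 6.65
ee_pos: [566.5, -189.9, 228.2]
orientation: [0.974, 0.226, -0.0, -0.0]
force: [0.1, 1.5, -0.1]
grip_width: -0.0
gripper_force: 0.5
```

move_arm --pt "0 0 0 0 0 0.5 0" --pt "0 0 0 0 0 0 0"

```text
time_s: 6.9
ee_pos: [566.5, -190.0, 227.7]
orientation: [0.974, 0.226, -0.0, -0.0]
force: [-0.2, 2.2, 0.7]
grip_width: -0.002
gripper_force: 0.6
```

The lateral force is growing, so the rear of the fingers is probably brushing the knob. I'll shift 5 mm toward the spout and carry on.

move_arm --pt "0 0 0 0 -3 -0.5 0" --pt "0 0 0 0 -2 0 0" --pt "0 0 0 0 0 0 0"

```text
time_s: 7.28
ee_pos: [564.2, -185.4, 228.3]
orientation: [0.974, 0.226, -0.0, -0.0]
force: [1.0, -0.0, 0.2]
grip_width: 0.001
gripper_force: 0.0
```

move_arm --pt "0 0 0 0 0 1 0" --pt "0 0 0 0 0 0 0"

```text
time_s: 7.52
ee_pos: [564.2, -185.6, 227.1]
orientation: [0.974, 0.226, -0.0, -0.0]
force: [0.2, 0.4, -0.3]
grip_width: 0.001
gripper_force: 0.0
```

move_arm --pt "0 0 0 0 0 1 0" --pt "0 0 0 0 0 0 0"

```text
time_s: 7.78
ee_pos: [564.2, -185.6, 226.1]
orientation: [0.974, 0.226, -0.0, -0.0]
force: [-0.4, 0.2, -0.4]
grip_width: 0.005
gripper_force: 0.0
```

move_arm --pt "0 0 0 0 0 1 0" --pt "0 0 0 0 0 0 0"

```text
time_s: 8.02
ee_pos: [564.3, -185.5, 225.3]
orientation: [0.974, 0.226, -0.0, -0.0]
force: [-0.0, -0.2, 0.4]
grip_width: 0.001
gripper_force: 0.3
```

move_arm --pt "0 0 0 0 0 1 0" --pt "0 0 0 0 0 0 0"

```text
time_s: 8.28
ee_pos: [564.6, -185.6, 224.8]
orientation: [0.974, 0.226, 0.0, 0.0]
force: [-1.5, 0.2, 6.1]
grip_width: -0.001
gripper_force: 3.2
```

Run:
```python
from h import *
S,fs=cam('side')
b=cv2.resize(S['frame'][80:150,215:315],None,fx=6,fy=6,interpolation=cv2.INTER_CUBIC)
cv2.imwrite('pics/a4.png',b)
```

```text
(no output)
```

View pics/a4.png

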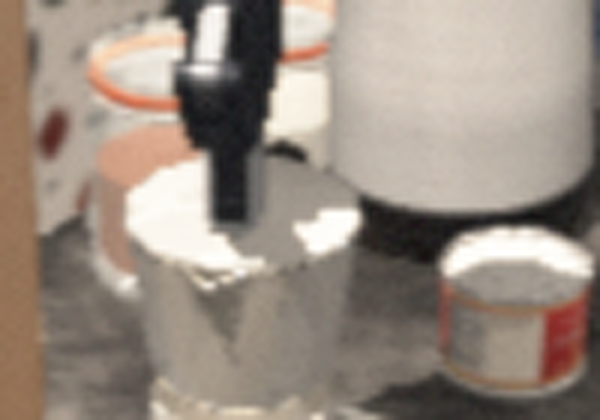

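The lid is firmly down: 6 N at z≈225, and it lies flush on the rim in the picture. I'll retreat upward and go above the power key.

move_arm --pt "0 0 0 0 0 -10 0" --pt "0 0 0 0 0 -30 0" --pt "0 0 0 0 0 -30 0" --pt "0 0 0 -20 5 0 0" --pt "0 0 0 -40 12 0 0"

```text
time_s: 8.95
ee_pos: [517.5, -226.9, 294.1]
orientation: [0.974, 0.227, 0.0, -0.0]
force: [-0.2, -1.8, -0.4]
grip_width: -0.002
gripper_force: 0.0
```

move_arm --pt "0 0 0 -45 13 0 0" --pt "0 0 0 -45 13 0 0" --pt "0 0 0 -28 8 0 0" --pt "0 0 0 0 0 0 0" --pt "0 0 0 0 0 0 0"

```text
time_s: 9.57
ee_pos: [427.0, -309.3, 294.1]
orientation: [0.974, 0.226, -0.0, -0.0]
force: [0.4, 0.5, -0.2]
grip_width: 0.003
gripper_force: 0.0
```

Run:
```python
from h import *
S,fs=cam('side');T,ft=cam('top')
b=cv2.resize(S['frame'][30:230,205:375],None,fx=2.4,fy=2.4,interpolation=cv2.INTER_CUBIC)
a=cv2.resize(T['frame'][60:260,255:425],None,fx=2.3,fy=2.4,interpolation=cv2.INTER_CUBIC)
cv2.imwrite('pics/a5.png',np.hstack([a,b]))
print(ctrl.state()['ee_pos'])
```

```text
[ 427.36123352 -308.98662588  294.08186579]
```

View pics/a5.png

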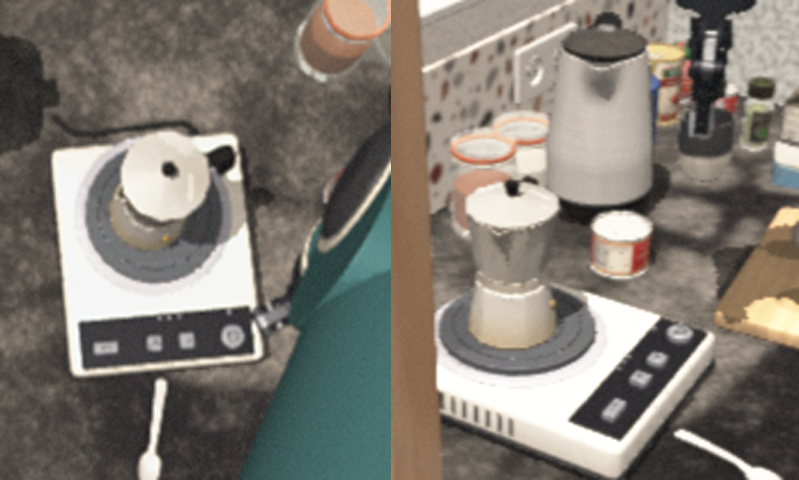

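The lid lies shut, the pot hasn't moved, and the tool is over the power key. I'll go down.

move_arm --pt "0 0 0 0 0 45 0" --pt "0 0 0 0 0 50 0" --pt "0 0 0 0 0 50 0" --pt "0 0 0 0 0 45 0" --pt "0 0 0 0 0 15 0"

```text
time_s: 10.3
ee_pos: [426.4, -308.4, 87.1]
orientation: [0.974, 0.227, -0.001, -0.001]
force: [0.0, -0.0, 0.1]
grip_width: -0.004
gripper_force: 0.0
```

move_arm --pt "0 0 0 -1 0 6 0" --pt "0 0 0 0 0 5 0" --pt "0 0 0 0 0 2 0" --pt "0 0 0 0 0 0 0"

```text
time_s: 10.8
ee_pos: [426.3, -310.3, 76.8]
orientation: [0.974, 0.226, 0.0, 0.0]
force: [0.1, -0.9, -0.8]
grip_width: 0.003
gripper_force: 0.0
```

Run:
```python
from h import *
print(ctrl.state()['ee_pos'],ctrl.state()['force'])
```

```text
[ 426.262327   -310.31953875   76.84280334] [ 0.11380354 -0.86206813 -0.7520283 ]
```

move_arm --pt "0 0 0 0 0 4 0" --pt "0 0 0 0 0 4 0" --pt "0 0 0 0 0 0 0"

```text
time_s: 11.18
ee_pos: [426.0, -310.1, 68.1]
orientation: [0.974, 0.226, -0.0, -0.0]
force: [-0.3, -0.4, 3.2]
grip_width: 0.004
gripper_force: 1.2
```

move_arm --pt "0 0 0 0 0 2 0" --pt "0 0 0 0 0 0 0"

```text
time_s: 11.42
ee_pos: [426.0, -310.1, 66.3]
orientation: [0.974, 0.226, -0.0, -0.0]
force: [-0.3, 0.6, 3.1]
grip_width: -0.005
gripper_force: 1.7
```

move_arm --pt "0 0 0 0 0 2 0" --pt "0 0 0 0 0 0 0"

```text
time_s: 11.68
ee_pos: [426.0, -310.1, 64.2]
orientation: [0.974, 0.226, -0.0, -0.0]
force: [-1.0, -0.7, 4.2]
grip_width: 0.003
gripper_force: 2.2
```

move_arm --pt "0 0 0 0 0 1 0" --pt "0 0 0 0 0 0 0"

```text
time_s: 11.92
ee_pos: [426.0, -310.1, 63.3]
orientation: [0.974, 0.226, -0.0, -0.0]
force: [-1.8, -0.2, 5.1]
grip_width: 0.005
gripper_force: 2.4
```

Force is 5 N, so the key is close to its stop. I'll push until the hard stop shows.

move_arm --pt "0 0 0 0 0 1 0" --pt "0 0 0 0 0 0 0"

```text
time_s: 12.18
ee_pos: [426.1, -310.2, 62.9]
orientation: [0.974, 0.226, 0.0, 0.0]
force: [-5.1, 2.2, 19.4]
grip_width: -0.001
gripper_force: 9.4
```

move_arm --pt "0 0 0 0 0 0.5 0" --pt "0 0 0 0 0 0 0"

```text
time_s: 12.42
ee_pos: [426.1, -310.2, 62.8]
orientation: [0.974, 0.226, 0.0, 0.0]
force: [-8.0, 5.9, 27.1]
grip_width: 0.002
gripper_force: 13.9
```

The hard stop is reached at 27 N. I'll release and retreat.

move_arm --pt "0 0 0 0 0 -4 0" --pt "0 0 0 0 0 -15 0" --pt "0 0 0 0 0 -45 0" --pt "0 0 0 0 0 -50 0" --pt "0 0 0 0 0 -50 0"

```text
time_s: 13.05
ee_pos: [425.7, -309.9, 228.0]
orientation: [0.974, 0.226, 0.0, -0.0]
force: [-0.4, -0.4, -0.2]
grip_width: -0.004
gripper_force: 0.0
```

move_arm --pt "0 0 0 -10 40 -20 0" --pt "0 0 0 -10 50 0 0" --pt "0 0 0 0 50 0 0" --pt "0 0 0 0 0 0 0" --pt "0 0 0 0 0 0 0"

```text
time_s: 13.68
ee_pos: [469.5, -444.0, 245.8]
orientation: [0.974, 0.226, -0.0, -0.0]
force: [-0.2, 0.6, -0.5]
grip_width: 0.002
gripper_force: 0.0
```

Run:
```python
from h import *
S,fs=cam('side');T,ft=cam('top')
b=cv2.resize(S['frame'][30:230,205:375],None,fx=2.4,fy=2.4,interpolation=cv2.INTER_CUBIC)
a=cv2.resize(T['frame'][60:260,255:425],None,fx=2.3,fy=2.4,interpolation=cv2.INTER_CUBIC)
cv2.imwrite('pics/a6.png',np.hstack([a,b]))
```

```text
(no output)
```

View pics/a6.png

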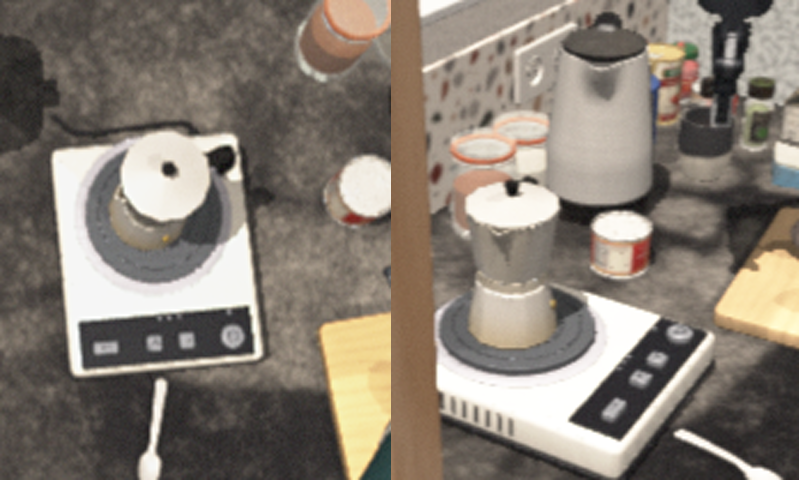

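The lid is shut, the pot is in its place, the key is back up and the robot is clear. Handing in.

```bash
python3 -c "
from workcell import ctrl
print(ctrl.finish_job())"
```

```text
the job is handed in; nothing more can be done
None
```

The lid is shut all the way, the on/off key was then pressed to its stop and released, and the job is handed in at about 14 s; the final pictures show the pot in place and nothing else disturbed.

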